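# Set the glare filter ring and light the fish viewer

### The job

Gently push the black lever post around with your closed fingertips, without gripping it, until the ring's white pointer stands at the orange mark on the scale. Then press the red lamp button fully down, let it come back up, and leave the ring at the mark. Do not press the button before the ring is set, and leave everything else on the table where it is.

Things in the scene. Friction and masses are not known exactly. Their poses are not given: they have to be found in the camera images.
- viewer: fixed table viewer: teal base plate 230 (x) x 320 (y) x 30 mm high; a dark scale disc 204 mm across on a drum above its middle (disc top 66 mm above the table); a fish lies under the clear window. Origin: centre of the underside, on the table. The lever works over its +x side, the red lamp button stands on its -x, -y corner
- ring: grey filter ring, 154 mm across, top at 78 mm, turning about the vertical axis through the viewer's centre; a blue lever frame on it carries a black post. Origin: on the axis at table height; x axis: out along the lever, through pointer and post. Turns +-1.25 rad about the viewer's x axis; starts 0.75 to 1.15 rad clockwise of it. Friction about 1.6 N at the post; stays where left
- ring_centre (a point): point on the ring's axis of turning, 72 mm above the table
- pointer (a point): tip of the ring's white pointer line, seen in the gap of the lever frame; 88 mm from the axis, 72 mm above the table, on the line from axis to post
- post_top (a point): centre of the top of the black lever post: a cylinder 14 mm across, 122 mm from the axis, from 75 to 117.5 mm above the table, just outside the scale disc. The flat lever frame (30 mm wide, top 75.5 mm above the table) reaches out to 129 mm from the axis below it
- orange_mark (a point): the orange mark, a 10 mm wide clip on the scale disc, fixed during a run; this point: its middle line, 88 mm from the ring's axis, 72 mm above the table, where the pointer tip comes to stand. It lies between 0.35 rad clockwise and 0.95 rad anticlockwise (seen from above) of the viewer's x axis, always anticlockwise of the starting lever
- lamp_button (a joint): travel of the red push button: 0 = up, 0.006 m = fully down; a spring brings it back up; about 5 N holds it fully down
- lamp_button_top (a point): centre of the button's red top when up (it moves with the button); button 32 mm across, it is pressed straight down
- paint_jar: closed glass paint jar with yellow cap, 44 mm across, 55 mm high, standing beside the viewer. A bystander, loose; origin at the centre of its underside
- brush_cup: empty clear cup, 68 mm across, 75 mm high, standing beside the viewer. A bystander, loose; origin at the centre of its underside
- spray_bottle: clear spray bottle with white head, 48 mm across, 137 mm high, standing beside the viewer. A bystander, loose; origin at the centre of its underside
- fish_model: painted wooden fish, 150 mm long, about 34 mm high, lying beside the viewer. A bystander, loose; origin at the centre of its underside
- palette: round white ceramic palette with six colours, 104 mm across, 10 mm high. A bystander, loose; origin at the centre of its underside
- paint_brush: paint brush about 170 mm long, lying flat. A bystander, loose; origin at the centre of its underside

How it is judged:
By the outcome, as a careful person would: the job done as asked, in the order asked, and still so for the second after the job is handed in, with the robot touching nothing.
It also fails if it takes over 48 s, if anything falls off the work surface, if the arm or the gripper's body presses on something with over 40 N, if the wrist force passes 120 N, or if a joint passes its speed limit or range.

### The arm

A 6-joint arm with a two-finger parallel gripper is mounted at the origin on the work surface. World frame = base frame: x ahead of the robot, y to its left, z up, the work surface at z = 0. Lengths are in m, angles in rad, forces in N, time in s.
With the tool pointing down it reaches from about 0.2 to 0.875 m from the base axis. Payload 3.4 kg.
Tool frame: the origin (TCP) lies between the finger pads; the fingertips stand 25 mm ahead of it and the grasp point (between the pads) lies 6 mm ahead of it (r.nose_length is the z of the fingertips in the tool frame, in m); z points along the fingers, x is the direction in which the jaws open and shut, and the axes are right-handed (so a half turn about z gives the same grasp; the last joint's range is limited). The gripper opens to 94 mm and grips with 3 to 60 N. Pads are 16 mm wide; open, the fingers measure 119 mm over their backs; the gripper's body (75 mm by 177 mm) begins 78 mm behind the grasp point.
Start: joints at [-1.39, 0.276, 1.505, -0, 1.361, -0.121], TCP at [0.171, -0.549, 0.23] pointing down, gripper open.
Joint ranges: [-2.89, 2.89], [-0.75, 2.08], [0.22, 2.7], [-1.18, 4.32], [0.11, 2.71], [-2.7, 2.7]. Speed limits (rad/s): [2.57, 2.57, 3.14, 3.14, 3.14, 3.14].

### API

Orientations are given as a unit quaternion [w, x, y, z].
In Python, from plant import r, gripper_to, inverse_kinematics, vision, models, telemetry gives the robot as it stands. Calls block until the motion is done:
- r.move_to(position, orientation): joint-space move of the TCP to a pose.
- r.move_l(position, rot=None, vel=0.15, guard=None): straight line of the TCP; rot=None keeps the orientation; vel is the mean speed in m/s. With guard (N) it stops when the force on the tool has changed by that much, and returns True; else False.
- r.movej(angles): joint-space move.
- gripper_to(opening, f_grip=None): finger opening in m; f_grip is the grip in N (None keeps the last); returns when the fingers have stopped.
- r.hold(seconds).
- inverse_kinematics(position, orientation): joint angles nearest the present ones, or None.
- vision.snapshot(name): name is "scene" or "top"; returns the picture (400x640x3 uint8, red, green, blue); there is no depth.
- vision.get_calibration(name): a dict with "fx", "fy", "cx", "cy" (pixels), "position" and "orientation" of the camera in the world. Camera axes: x right, y down, z forward; pixel columns grow to the right and rows downward; lengths in m; the calibration is good to about 2 mm. A picture is of the moment at which its call begins. get_calibration takes no time and is no camera call.
A pose or a line that the arm cannot do raises r.PlanningError and nothing moves.
- r.sign_off(): hands the job in, once; it reports no verdict.
Trained networks look in the newest picture that a camera, given by its name, has taken for a name from the list of things; names that differ only in an ending like _2 or _b are one class to them, and where a whole thing is asked for, a point or a joint stands for the part that bears it (a point fixed in the world has none). Each returns a list of dicts, best first, with "score" (0 to 1); they miss things now and then, are a little off and sometimes report something else, mostly with a low value. They report only what shows in the picture. A call takes as long as a camera call.
- models.boxes_of(thing, camera): "at" ([x, y, z] in m, in world coordinates, good to about 4 mm: the middle of the surface that is visible of it).
- models.regions_of(thing, camera): "pixels" (400x640 bool, what is visible of it).
- models.mark_of(thing, camera): "at" ([x, y, z] in m, in world coordinates, good to about 4 mm: a listed point, or the origin of a listed thing).
Readings, each from a call of its own:
- telemetry.current_t(): time.
- telemetry.current_joints(): joint angles.
- telemetry.current_dq(): joint speeds.
- telemetry.current_joint_efforts(): joint torques, N m.
- telemetry.current_ee_pos(): TCP position.
- telemetry.current_tool_rot(): TCP orientation.
- telemetry.current_wrist_force(): force on the tool from outside, world axes, zero at the start.
- telemetry.current_torque(): the same for the moment, N m.
- telemetry.current_opening(): finger opening in m.
Only numpy, scipy, OpenCV 4.12 (cv2) and the standard library are available. Lean on these libraries where they do the work, as an engineer would, in place of code of your own. Each camera call takes 0.05 s, during which the arm holds its last target.

## Working session

There is one attempt and no reset: what is moved stays moved. The work goes in short steps, each a Python script; the robot and the scene stay as the last script left them, time stands still between calls to the robot, and variables do not carry over. Pictures are saved under pics/ and viewed, and the job is handed in when it is done.

```bash
ls; mkdir -p pics
python3 - <<'E'
from plant import r,vision,models,telemetry
import cv2
for n in("scene","top"):
    im=vision.snapshot(n); cv2.imwrite(f"pics/{n}0.png",im[:,:,::-1]); print(vision.get_calibration(n))
    for t in["ring_centre","pointer","post_top","orange_mark","lamp_button_top","viewer","spray_bottle","brush_cup","paint_jar"]:
        print(n,t,[(d["at"],d["score"]) for d in models.mark_of(t,n)[:2]])
print(telemetry.current_t(),telemetry.current_tool_rot(),r.nose_length)
E
```

```text
pics
{'fx': 486.5948832936759, 'fy': 486.5948832936759, 'cx': 316.8475801624017, 'cy': 207.26963460800474, 'position': array([ 1.63168272, -0.33683257,  0.86765008]), 'orientation': array([-0.37404961,  0.71055616,  0.52981474, -0.27293438])}
scene ring_centre [([0.5409, 0.0888, 0.0705], 0.76)]
scene pointer [([0.6128, 0.032, 0.0726], 0.9)]
scene post_top [([0.6405, 0.0142, 0.1203], 0.82), ([0.6121, 0.0321, 0.0739], 0.41)]
scene orange_mark [([0.541, 0.0819, 0.0031], 0.25)]
scene lamp_button_top [([0.5131, -0.0472, 0.0521], 0.65)]
scene viewer [([0.5432, 0.0861, 0.002], 0.72), ([0.5408, 0.0805, 0.0019], 0.7)]
scene spray_bottle [([0.6505, -0.114, 0.0062], 0.66), ([0.6424, 0.0123, 0.1155], 0.45)]
scene brush_cup [([0.4496, 0.2832, 0.0011], 0.64)]
scene paint_jar [([0.5554, 0.3053, 0.0027], 0.62)]
{'fx': 485.6252301201952, 'fy': 485.6252301201952, 'cx': 323.03125412363966, 'cy': 204.65087079061692, 'position': array([ 0.40364825, -0.00876383,  1.39469245]), 'orientation': array([ 0.04088532, -0.7008528 ,  0.71062828, -0.04627296])}
top ring_centre [([0.5404, 0.0864, 0.0738], 0.82), ([0.5439, 0.087, -0.0032], 0.54)]
top pointer [([0.6153, 0.0355, 0.0736], 0.76)]
top post_top [([0.641, 0.0129, 0.1194], 0.59), ([0.5417, 0.0848, 0.0], 0.35)]
top orange_mark [([0.5805, 0.1635, 0.0705], 0.35)]
top lamp_button_top [([0.5091, -0.0508, 0.0518], 0.59)]
top viewer [([0.5448, 0.0898, 0.0], 0.75), ([0.5425, 0.0839, 0.0038], 0.64)]
top spray_bottle [([0.6531, -0.116, 0.0022], 0.65)]
top brush_cup [([0.4464, 0.2815, 0.0019], 0.71)]
top paint_jar [([0.5561, 0.3069, 0.0017], 0.5)]
1.0 [ 2.68047192e-05  8.05365013e-01 -5.92779210e-01  5.45404228e-05] 0.025
```

View pics/scene0.png

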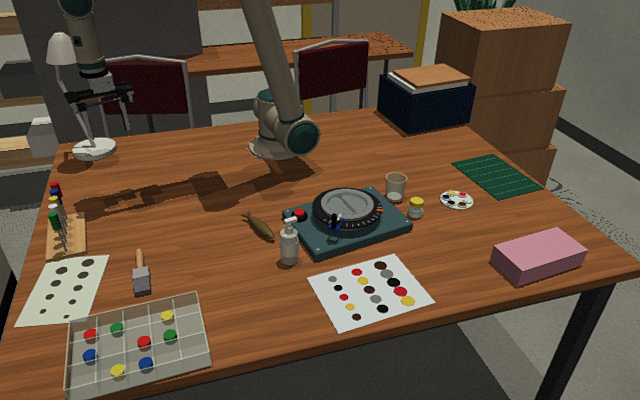

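View pics/top0.png

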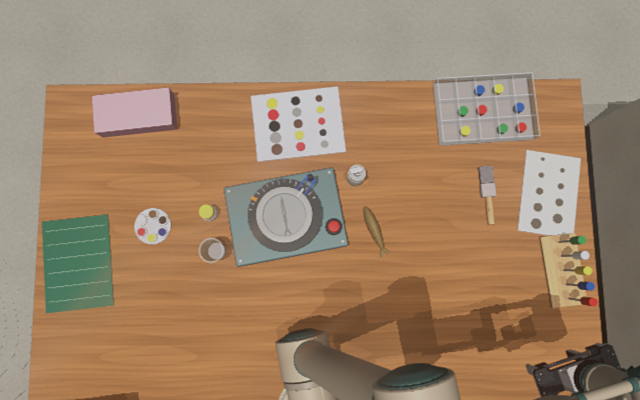

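The scene view shows the viewer at about (350,215), with the post at about (335,222) and the spray bottle at (289,243). In the top view the ring is centred near (284,215), the post is near (311,180), the button is at (334,227) and orange shows near (253,197). I'll zoom in on that.

Run:
```python
import cv2,numpy as np
a=cv2.imread("pics/top0.png")[155:275,210:380]; b=cv2.imread("pics/scene0.png")[170:260,265:425]
cv2.imwrite("pics/z_top.png",cv2.resize(a,None,fx=4.6,fy=4.6,interpolation=cv2.INTER_CUBIC))
cv2.imwrite("pics/z_sc.png",cv2.resize(b,None,fx=5,fy=5,interpolation=cv2.INTER_CUBIC))
for n in("top","scene"):
    im=cv2.imread(f"pics/{n}0.png"); h=cv2.cvtColor(im,cv2.COLOR_BGR2HSV)
    m=cv2.inRange(h,(8,150,130),(22,255,255)); 
    x0,y0,x1,y1=(235,165,340,265) if n=="top" else (310,180,400,240)
    ys,xs=np.where(m[y0:y1,x0:x1]); print(n,list(zip(xs+x0,ys+y0))[:40])
```

```text
top [(np.int64(252), np.int64(197)), (np.int64(253), np.int64(197)), (np.int64(254), np.int64(197)), (np.int64(252), np.int64(198)), (np.int64(253), np.int64(198)), (np.int64(254), np.int64(198)), (np.int64(255), np.int64(198)), (np.int64(256), np.int64(198)), (np.int64(253), np.int64(199)), (np.int64(254), np.int64(199)), (np.int64(255), np.int64(199)), (np.int64(256), np.int64(199)), (np.int64(254), np.int64(200)), (np.int64(255), np.int64(200)), (np.int64(256), np.int64(200))]
scene [(np.int64(310), np.int64(180)), (np.int64(311), np.int64(180)), (np.int64(312), np.int64(180)), (np.int64(313), np.int64(180)), (np.int64(314), np.int64(180)), (np.int64(315), np.int64(180)), (np.int64(316), np.int64(180)), (np.int64(317), np.int64(180)), (np.int64(318), np.int64(180)), (np.int64(319), np.int64(180)), (np.int64(320), np.int64(180)), (np.int64(321), np.int64(180)), (np.int64(322), np.int64(180)), (np.int64(323), np.int64(180)), (np.int64(324), np.int64(180)), (np.int64(325), np.int64(180)), (np.int64(326), np.int64(180)), (np.int64(327), np.int64(180)), (np.int64(328), np.int64(180)), (np.int64(329), np.int64(180)), (np.int64(330), np.int64(180)), (np.int64(331), np.int64(180)), (np.int64(332), np.int64(180)), (np.int64(333), np.int64(180)), (np.int64(334), np.int64(180)), (np.int64(335), np.int64(180)), (np.int64(336), np.int64(180)), (np.int64(337), np.int64(180)), (np.int64(338), np.int64(180)), (np.int64(339), np.int64(180)), (np.int64(340), np.int64(180)), (np.int64(341), np.int64(180)), (np.int64(342), np.int64(180)), (np.int64(343), np.int64(180)), (np.int64(344), np.int64(180)), (np.int64(345), np.int64(180)), (np.int64(346), np.int64(180)), (np.int64(347), np.int64(180)), (np.int64(348), np.int64(180)), (np.int64(349), np.int64(180))]
```

View pics/z_top.png

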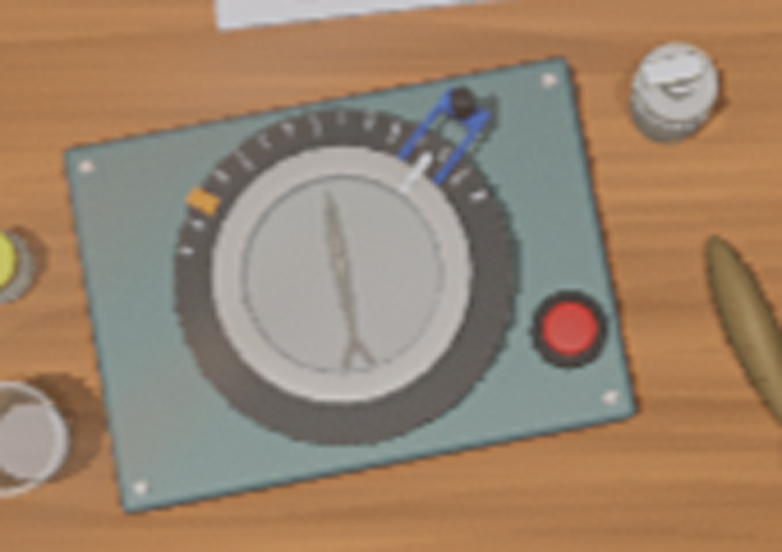

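View pics/z_sc.png

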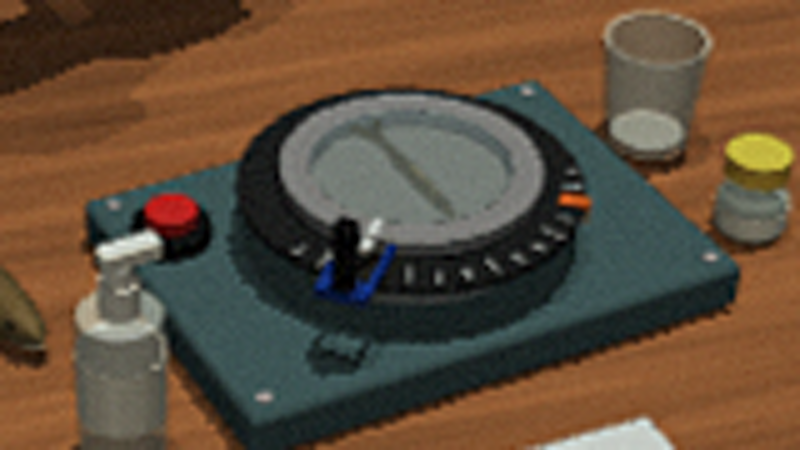

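The zooms show the orange clip at zoom-top (203,202), the white pointer at (415,172), the post at (463,102) and the button at (569,328). Next I'll measure the angles by back-projection.

```bash
cat > h.py <<'E'
import numpy as np, cv2
from scipy.spatial.transform import Rotation as R
from scipy.optimize import least_squares
from plant import r,vision,models,telemetry,gripper_to,inverse_kinematics
def cal(n):
    c=vision.get_calibration(n); q=c["orientation"]; return c,R.from_quat([q[1],q[2],q[3],q[0]]).as_matrix()
def bp(n,uv,z):
    c,M=cal(n); uv=np.atleast_2d(uv).astype(float)
    d=np.c_[(uv[:,0]-c["cx"])/c["fx"],(uv[:,1]-c["cy"])/c["fy"],np.ones(len(uv))]@M.T
    p=c["position"]; return (p+d*((z-p[2])/d[:,2])[:,None])[:,:2]
def proj(n,P):
    c,M=cal(n); v=(np.atleast_2d(P)-c["position"])@M
    return np.c_[v[:,0]/v[:,2]*c["fx"]+c["cx"],v[:,1]/v[:,2]*c["fy"]+c["cy"]]
def rectify(n,ctr,z,s=0.00025,half=0.14):
    # metric picture: col grows with -y, row grows with -x
    N=int(2*half/s); g=np.arange(N)
    C,Rr=np.meshgrid(g,g); P=np.stack([ctr[0]+half-Rr*s,ctr[1]+half-C*s,np.full(C.shape,z)],-1).reshape(-1,3)
    uv=proj(n,P).reshape(N,N,2).astype(np.float32); return uv
def polar(im,n,ctr,z,r0,r1,a0=-1.2,a1=1.6,da=.004):
    a=np.arange(a0,a1,da); rr=np.arange(r0,r1,.0005)
    A,Q=np.meshgrid(a,rr); P=np.stack([ctr[0]+Q*np.cos(A),ctr[1]+Q*np.sin(A),np.full(A.shape,z)],-1).reshape(-1,3)
    uv=proj(n,P).reshape(*A.shape,2).astype(np.float32)
    return a,cv2.remap(im,uv[...,0],uv[...,1],cv2.INTER_LINEAR).astype(float)
def angles(im,n,ctr,zm=.072):
    a,p=polar(im,n,ctr,zm,.082,.094); p=p.mean(0); B,G,Rd=p.T
    o=np.clip(Rd-B-40,0,None); o*= (G>B)   # orange
    w=np.clip(p.min(1)-120,0,None)
    return a,p,o,w
E
python3 - <<'E'
from h import *
for n in("top","scene"):
    im=cv2.imread(f"pics/{n}0.png"); 
    m=None
    h=cv2.cvtColor(im,cv2.COLOR_BGR2HSV)
    # ring centre: refine by gradient of ring edge (r=77, z=78) 
    g=cv2.cvtColor(im,cv2.COLOR_BGR2GRAY)
    def score(c):
        tot=0
        for rad,z in((.077,.078),):
            A=np.linspace(0,2*np.pi,360,endpoint=False)
            def smp(q):
                uv=proj(n,np.c_[c[0]+q*np.cos(A),c[1]+q*np.sin(A),np.full(360,z)]).astype(np.float32)
                return cv2.remap(g,uv[:,:1],uv[:,1:],cv2.INTER_LINEAR).ravel().astype(float)
            tot+=np.clip(smp(rad-.0025)-smp(rad+.0025),0,80).mean()
        return tot
    best=max(((score((x,y)),x,y) for x in np.arange(.530,.552,.0005) for y in np.arange(.076,.098,.0005)))
    print(n,"ctr",best); c=best[1:]
    a,p,o,w=angles(im,n,c)
    for nm,v in(("orange",o),("white",w)):
        if v.sum(): 
            k=np.argmax(v); s=slice(max(0,k-25),k+25); print(nm,(a[s]*v[s]).sum()/v[s].sum(),v.max())
    print("btn")
    m=cv2.inRange(h,(0,170,120),(6,255,255))|cv2.inRange(h,(174,170,120),(180,255,255))
    L,lab,st,ce=cv2.connectedComponentsWithStats(m)
    e=proj(n,[[.511,-.049,.052]])[0]; k=min(range(1,L),key=lambda k:np.hypot(*(ce[k]-e))); print(st[k],ce[k],e,bp(n,ce[k],.052))
E
```

```text
Traceback (most recent call last):
  File "h.py", line 12, in proj
    c,M=cal(n); v=(np.atleast_2d(P)-c["position"])@M
        ~~~^^^
  File "h.py", line 6, in cal
    c=vision.get_calibration(n); q=c["orientation"]; return c,R.from_quat([q[1],q[2],q[3],q[0]]).as_matrix()
ValueError: time passes only in moves, steps and waits
```

```bash
sed -i 's/^def cal/import functools\n@functools.lru_cache\ndef cal/' h.py
cat > m.py <<'E'
from h import *
def measure(n,im):
    h=cv2.cvtColor(im,cv2.COLOR_BGR2HSV)
    g=cv2.cvtColor(im,cv2.COLOR_BGR2GRAY)
    A=np.linspace(0,2*np.pi,360,endpoint=False)
    def score(c):
        def smp(q,z):
            uv=proj(n,np.c_[c[0]+q*np.cos(A),c[1]+q*np.sin(A),np.full(360,z)]).astype(np.float32)
            return cv2.remap(g,uv[:,:1],uv[:,1:],cv2.INTER_LINEAR).ravel().astype(float)
        return np.clip(smp(.0745,.078)-smp(.0795,.078),0,80).mean()
    best=max(((score((x,y)),x,y) for x in np.arange(.530,.552,.0005) for y in np.arange(.076,.098,.0005)))
    c=best[1:]; print(n,"ctr",best)
    a,p,o,w=angles(im,n,c); out={}
    for nm,v in(("orange",o),("white",w)):
        if v.sum():
            k=np.argmax(v); s=slice(max(0,k-25),k+25); out[nm]=(a[s]*v[s]).sum()/v[s].sum(); print(nm,out[nm],v.max())
    return c,out
if __name__=="__main__":
  for n in("top","scene"):
    im=cv2.imread(f"pics/{n}0.png"); measure(n,im); h=cv2.cvtColor(im,cv2.COLOR_BGR2HSV)
    m=cv2.inRange(h,(0,170,120),(6,255,255))|cv2.inRange(h,(174,170,120),(180,255,255))
    L,lab,st,ce=cv2.connectedComponentsWithStats(m)
    e=proj(n,[[.511,-.049,.052]])[0]; k=min(range(1,L),key=lambda k:np.hypot(*(ce[k]-e))); print(st[k],ce[k],e,bp(n,ce[k],.052))
E
python3 m.py
```

```text
top ctr (np.float64(71.34722222222223), np.float64(0.5424999999999986), np.float64(0.08750000000000001))
orange 1.0701235801605564 51.33333333333333
white -0.6327395097631902 33.5
[332 221   7   6  11] [336.         222.63636364] [333.72260283 225.64522439] [[ 0.51927743 -0.05545975]]
scene ctr (np.float64(64.42777777777778), np.float64(0.5494999999999979), np.float64(0.08750000000000001))
orange 1.0128805509676233 59.79166666666667
[294 209  10   6  50] [298.68 211.5 ] [297.58710396 210.29667123] [[ 0.51772395 -0.04752344]]
```

Run:
```python
from h import *
for n in("top","scene"):
    im=cv2.imread(f"pics/{n}0.png")
    for c in((.5405,.0875),(.5425,.0875)):
        a,p,o,w=angles(im,n,c)
        print(n,c,"orange",(a*o*(a>.5)).sum()/(o*(a>.5)).sum(), "white",(a*w)[(a>-.9)&(a<-.4)].sum()/max(1,w[(a>-.9)&(a<-.4)].sum()))
# draw model overlay
    big=cv2.resize(im,None,fx=5,fy=5,interpolation=cv2.INTER_CUBIC)
    c=(.5412,.0875)
    A=np.linspace(0,6.28,300)
    for q,z,col in((.077,.078,(0,255,0)),(.102,.066,(0,255,255))):
        uv=(proj(n,np.c_[c[0]+q*np.cos(A),c[1]+q*np.sin(A),0*A+z])*5+2).astype(int); cv2.polylines(big,[uv],True,col,1)
    for ang in(1.07,1.04,-.633):
        uv=(proj(n,[[c[0]+q*np.cos(ang),c[1]+q*np.sin(ang),.072] for q in(.08,.1)])*5+2).astype(int); cv2.line(big,tuple(map(int,uv[0])),tuple(map(int,uv[1])),(255,0,255),1)
    for P in((.511,-.049,.0525),(c[0]+.122*np.cos(-.633),c[1]+.122*np.sin(-.633),.1175)):
        cv2.circle(big,tuple(int(v) for v in proj(n,[P])[0]*5+2),3,(255,255,0),-1)
    x,y=proj(n,[[.54,.06,.07]])[0].astype(int)*5; cv2.imwrite(f"pics/ov_{n}.png",big[y-300:y+300,x-400:x+400])
```

```text
top (0.5405, 0.0875) orange 1.0515844309354967 white -0.6188556665986805
top (0.5425, 0.0875) orange 1.0701235801605564 white -0.6327395097631902
scene (0.5405, 0.0875) orange nan white 0.0
scene (0.5425, 0.0875) orange 0.959517625231913 white 0.0<stdin>:6: RuntimeWarning: invalid value encountered in scalar divide
```

View pics/ov_top.png

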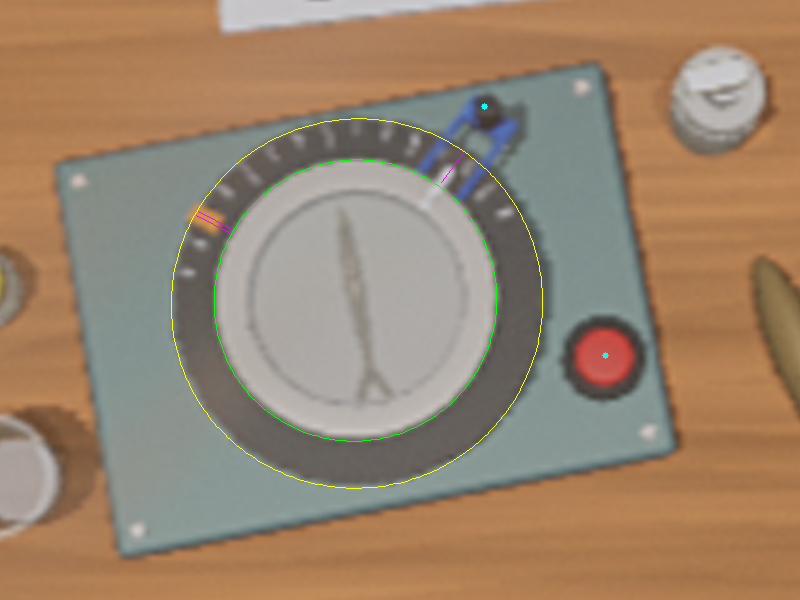

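View pics/ov_scene.png

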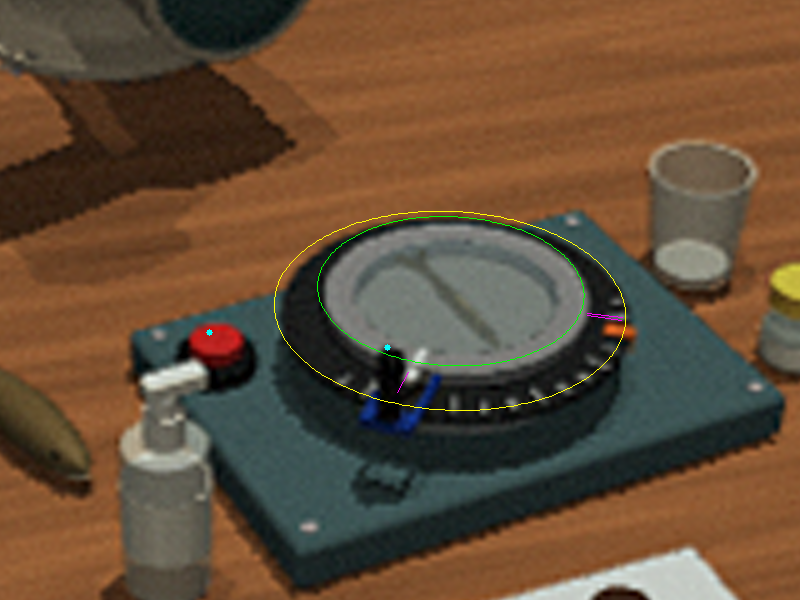

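Top view overlay fits the ring and disc well, while the scene view is offset by about 2 px, so I'll trust the top view. Mark is at about 1.07 rad and the pointer at about -0.62. I'll plan the sweep and check IK.

```bash
cat >> h.py <<'E'
C=np.array([.5417,.0875])
def rot(a,s=1):
    x=np.array([np.cos(a),np.sin(a),0])*s; z=np.array([0,0,-1.]); M=np.c_[x,np.cross(z,x),z]
    q=R.from_matrix(M).as_quat(); return np.array([q[3],*q[:3]])
def pos(a,z=.112,rad=.122): return np.array([C[0]+rad*np.cos(a),C[1]+rad*np.sin(a),z])
E
python3 - <<'E'
from h import *
for s in(1,-1):
    for a in(-.88,-.4,.1,.6,1.0): print(s,a,np.round(inverse_kinematics(pos(a),rot(a,s)),2) if inverse_kinematics(pos(a),rot(a,s)) is not None else None)
print(inverse_kinematics(np.array([.5112,-.049,.1]),rot(0,-1)),telemetry.current_wrist_force(),telemetry.current_t())
E
```

```text
1 -0.88 [-0.12  0.43  1.58 -0.    1.13  0.76]
1 -0.4 [-0.05  0.47  1.5  -0.    1.17  0.35]
1 0.1 [ 0.05  0.49  1.46 -0.    1.19 -0.05]
1 0.6 [ 0.13  0.48  1.48 -0.    1.18 -0.47]
1 1.0 [ 0.19  0.45  1.54 -0.    1.15 -0.81]
-1 -0.88 [-0.12  0.43  1.58 -0.    1.13 -2.38]
-1 -0.4 None
-1 0.1 None
-1 0.6 [ 0.13  0.48  1.48 -0.    1.18  2.68]
-1 1.0 [ 0.19  0.45  1.54 -0.    1.15  2.34]
None [-0.3142613  -0.24871291  0.89612455] 1.0
```

Run:
```python
from h import *
T=telemetry.current_t
gripper_to(0.0,10); print(T(),telemetry.current_opening())
a=-.625-.26
r.move_to(pos(a,.22),rot(a)); print(T())
r.move_l(pos(a,.112),vel=.15); print(T(),telemetry.current_ee_pos(),telemetry.current_wrist_force())
f0=telemetry.current_wrist_force()
end=-.625-.09; 
for k in range(9):
    a+=.02
    hit=r.move_l(pos(a),rot(a),vel=.03,guard=1.2); print(round(a,3),hit,np.round(telemetry.current_wrist_force()-f0,2),T())
    if hit: break
im=vision.snapshot("top"); cv2.imwrite("pics/top1.png",im[:,:,::-1])
im=vision.snapshot("scene"); cv2.imwrite("pics/scene1.png",im[:,:,::-1])
cv2.imwrite("pics/sc1z.png",cv2.resize(im[150:270,240:440,::-1],None,fx=4,fy=4,interpolation=cv2.INTER_CUBIC))
```

```text
2.4167 0.0005374851544233297
4.9083
5.775 [ 0.61969078 -0.00718547  0.11281491] [ 0.62635612 -0.01079803 -0.61609402]
-0.865 False [-1.1   0.44  1.27] 6.025
-0.845 False [-0.98 -0.42 -0.02] 6.275
-0.825 False [-0.74  0.16  0.11] 6.525
-0.805 False [-0.52  0.39  0.57] 6.775
-0.785 False [-0.9  -0.48  0.62] 7.025
-0.765 False [-0.8   0.43  0.45] 7.275
-0.745 False [-2.62 -1.08  1.14] 7.525
-0.725 False [-1.82 -0.85  1.68] 7.775
-0.705 False [-1.02  0.18  1.25] 8.025
```

View pics/sc1z.png

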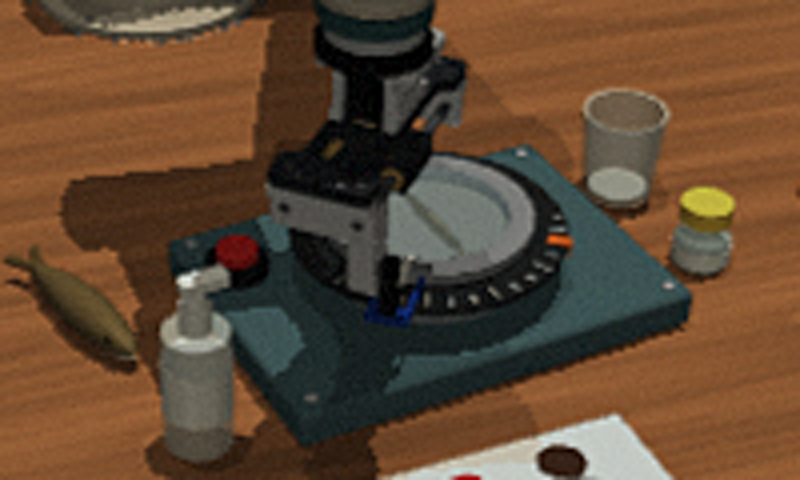

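The finger stands right behind the post at zoom (385,270), and contact came at pusher angle of about -0.74, which matches the expected 0.12 rad offset. Next I'll sweep to just short of the mark.

Run:
```python
from h import *
T=telemetry.current_t
A=np.linspace(-.705,.82,20)[1:]
for a in A:
    hit=r.move_l(pos(a),rot(a),vel=.06,guard=12)
    f=telemetry.current_wrist_force(); print(round(a,3),hit,np.round(f,1),round(T(),2))
    if hit: break
im=vision.snapshot("scene"); cv2.imwrite("pics/scene2.png",im[:,:,::-1])
cv2.imwrite("pics/sc2z.png",cv2.resize(im[150:270,240:440,::-1],None,fx=4,fy=4,interpolation=cv2.INTER_CUBIC))
im=vision.snapshot("top"); cv2.imwrite("pics/top2.png",im[:,:,::-1])
cv2.imwrite("pics/top2z.png",cv2.resize(im[155:275,210:380,::-1],None,fx=4.6,fy=4.6,interpolation=cv2.INTER_CUBIC))
```

```text
-0.625 False [ 0.3 -0.8  0.7] 8.44
-0.544 False [-0.4  0.5 -0.2] 8.76
-0.464 False [0.7 0.8 0.2] 9.07
-0.384 False [ 0.5 -0.5 -1. ] 9.39
-0.304 False [-0.   0.4 -0.1] 9.71
-0.223 False [-0.4  0.5  0.1] 10.03
-0.143 False [ 0.8 -0.2  0.6] 10.34
-0.063 False [-0.6 -0.9  0.5] 10.66
0.017 False [ 0.5 -0.1  1.5] 10.97
0.098 False [-0.9  0.6 -0.2] 11.29
0.178 False [0.5 0.3 0.1] 11.61
0.258 False [-0.  -0.  -0.5] 11.93
0.338 False [ 0.1  0.4 -0.3] 12.24
0.419 False [ 0.1  0.8 -0.3] 12.56
0.499 False [0.1 0.  0.5] 12.88
0.579 False [ 0.1 -0.6 -0.5] 13.19
0.659 False [0.1 0.7 0.1] 13.51
0.74 False [ 0.5 -0.4  0.2] 13.82
0.82 False [-0.3 -0.5  0.1] 14.14
```

View pics/sc2z.png

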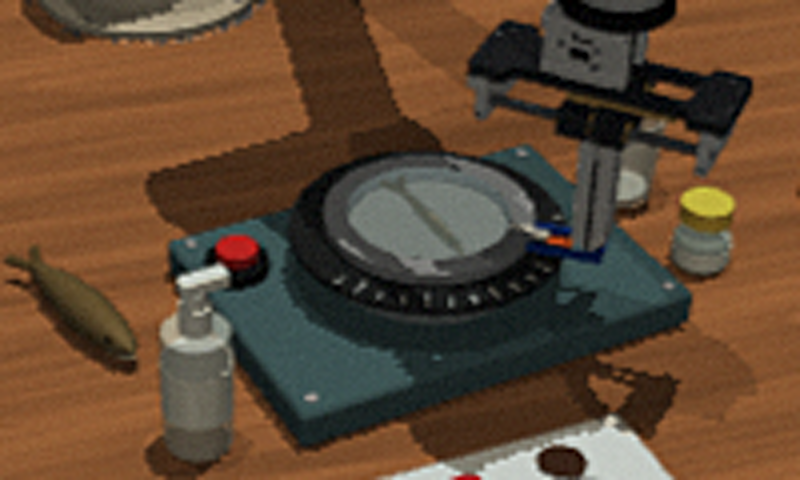

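View pics/top2z.png

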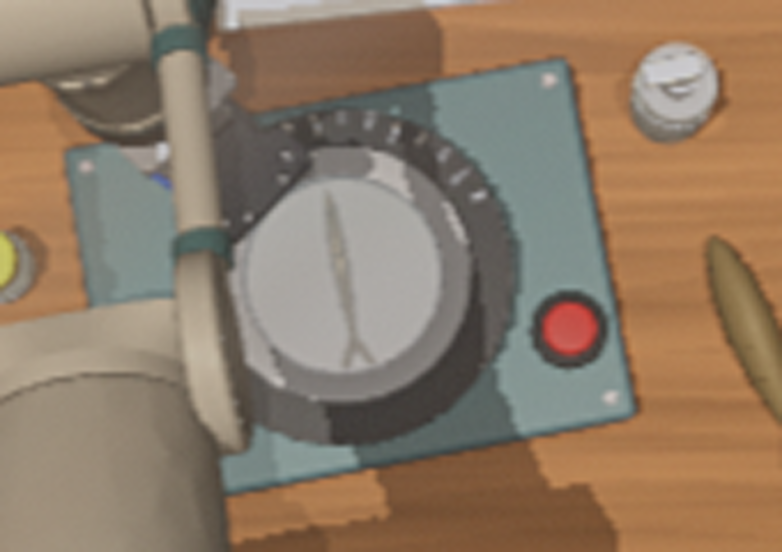

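In the scene view the orange clip at (560,241) already lies inside the lever frame's gap. I'll back off and move above the button side to get an unobstructed look.

```bash
cat > look.py <<'E'
from h import *
import sys
def look(k):
    for n in("scene","top"):
        im=vision.snapshot(n)[:,:,::-1]; cv2.imwrite(f"pics/{n}{k}.png",im)
        u,v=proj(n,[[.584,.163,.072]])[0].astype(int)
        z=cv2.resize(im[v-22:v+22,u-30:u+30],None,fx=12,fy=12,interpolation=cv2.INTER_CUBIC); cv2.imwrite(f"pics/{n}{k}z.png",z)
    print(telemetry.current_t())
E
python3 - <<'E'
from look import *
a=.82
r.move_l(pos(a-.15),rot(a-.15),vel=.1)
r.move_l(pos(a-.15,.17),vel=.15)
r.move_to(np.array([.511,-.049,.17]),rot(-.2)); look(3)
E
```

```text
16.1833
```

View pics/scene3z.png

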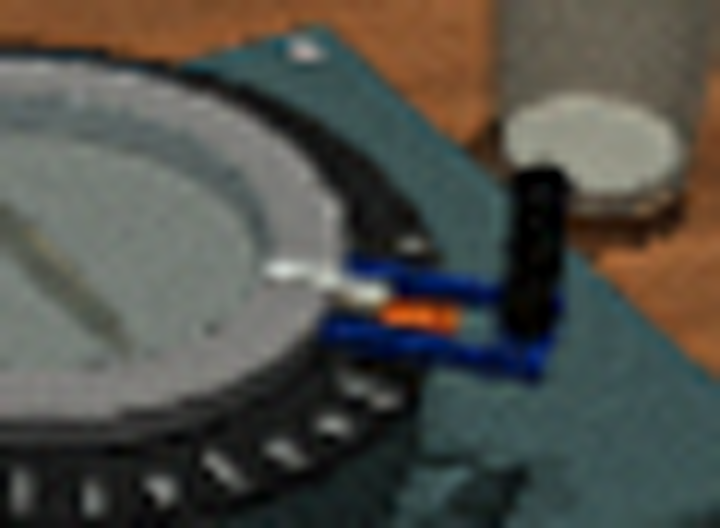

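View pics/top3z.png

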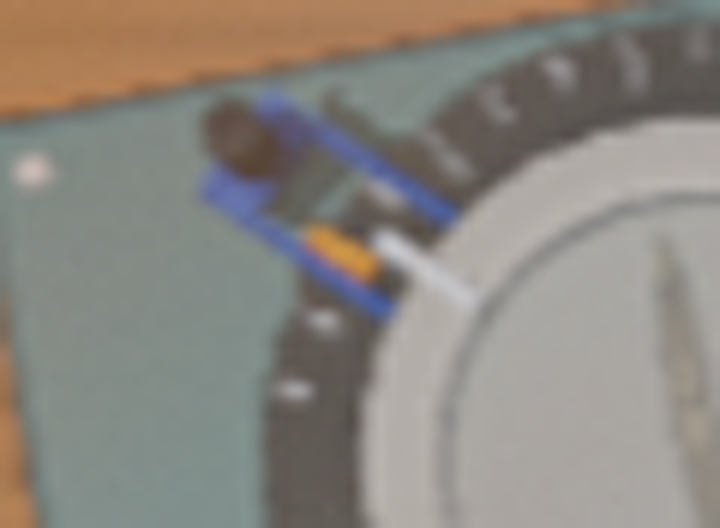

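The clip sits clockwise-to-go: the top crop shows the pointer line passing from (475,300) to (380,238), with the clip centre at (342,252), about 7 mm further anticlockwise. I'll compute it properly, using the pointer stroke now and the clip in the first, unobstructed picture.

```bash
cat > ang.py <<'E'
from h import *
def orange(k=0,n="top",C=C):
    im=cv2.imread(f"pics/{n}{k}.png"); 
    a,p=polar(im,n,C,.072,.086,.100,.8,1.4,.002); v=np.clip(p[...,2]-p[...,0]-45,0,None)
    rr=np.arange(.086,.100,.0005); return (a*v).sum()/v.sum(), (rr[:len(v)]*v.sum(1)).sum()/v.sum()
def pointer(k,n="top",C=C,lo=.7,hi=1.3,z=.0745):
    im=cv2.imread(f"pics/{n}{k}.png"); out=[]
    # ring part z=.078 (r .060-.075)
    for (r0,r1,z) in((.064,.075,.0783),(.079,.087,.0723)):
        a,p=polar(im,n,C,z,r0,r1,lo,hi,.002); g=p.min(2).mean(0); b=np.median(g); v=np.clip(g-b-.5*(g.max()-b),0,None)
        kk=abs(a-a[v.argmax()])<.1; out.append((a*v*kk).sum()/(v*kk).sum())
    return out
E
python3 - <<'E'
from ang import *
for c in((.5405,.0875),(.5417,.0875),(.5425,.0875),(.5417,.089)):
    print(c,orange(0,C=c),orange(3,C=c),pointer(0,C=c,lo=-.9,hi=-.35),pointer(3,C=c))
E
```

```text
(0.5405, 0.0875) (np.float64(1.0505985674307712), np.float64(0.09343010415930009)) (np.float64(1.0244628903780506), np.float64(0.09361028575041092)) [np.float64(-0.6197974951490561), np.float64(-0.6184524197388535)] [np.float64(0.9528307067424862), np.float64(0.94823090624494)]
(0.5417, 0.0875) (np.float64(1.061750390289595), np.float64(0.0931725226367965)) (np.float64(1.0354288033112855), np.float64(0.09328800267824536)) [np.float64(-0.6303666001330669), np.float64(-0.6270585803589432)] [np.float64(0.9667359409362238), np.float64(0.9601950379419838)]
(0.5425, 0.0875) (np.float64(1.0692953131002692), np.float64(0.09303069535151749)) (np.float64(1.0427891175416952), np.float64(0.09308738008995741)) [np.float64(-0.6376480596289392), np.float64(-0.6328708687559734)] [np.float64(0.9759140157480318), np.float64(0.9681573438803242)]
(0.5417, 0.089) (np.float64(1.054006959834775), np.float64(0.0927511811914709)) (np.float64(1.0270049092184215), np.float64(0.09270129743629703)) [np.float64(-0.6471620594333102), np.float64(-0.6416345983666657)] [np.float64(0.9535854556160758), np.float64(0.9499970027029199)]
```

Run:
```python
from look import *
from ang import *
a=.70
r.move_to(pos(a,.17),rot(a)); r.move_l(pos(a),vel=.12)
for a in (.78,.82,.87,.912): r.move_l(pos(a),rot(a),vel=.05,guard=12)
r.hold(.1); print(telemetry.current_ee_pos(),pos(.912))
a=.78
r.move_l(pos(a),rot(a),vel=.1); r.move_l(pos(a,.17),vel=.15)
r.move_to(np.array([.511,-.049,.17]),rot(-.2)); look(4)
print(orange(0),pointer(4))
```

```text
[0.61642398 0.18396863 0.1119631 ] [0.61638419 0.18396902 0.112     ]
20.9417
(np.float64(1.061750390289595), np.float64(0.0931725226367965)) [np.float64(1.043473253776183), np.float64(1.0492894168466524)]
```

View pics/scene4z.png

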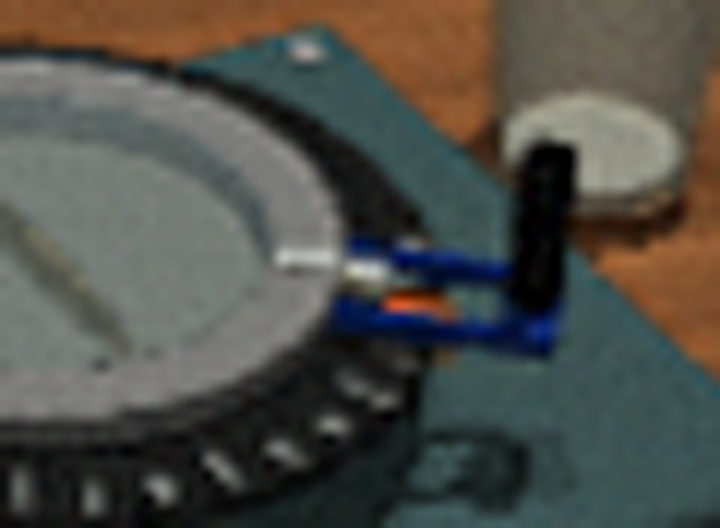

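View pics/top4z.png

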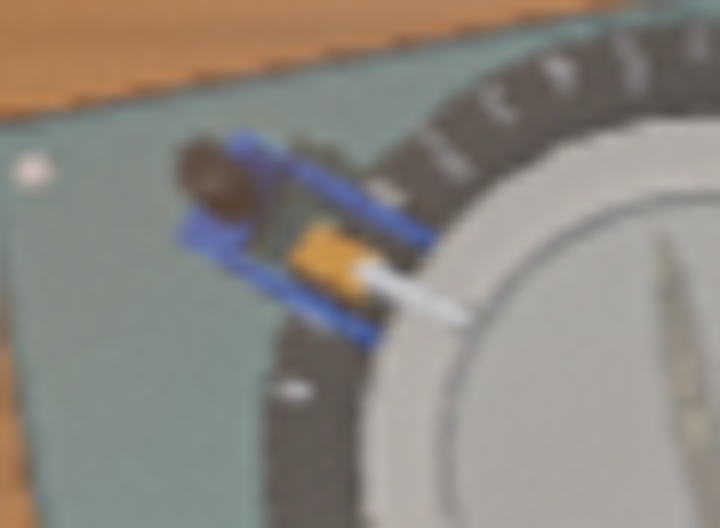

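Top crop now shows the clip centre at about (332,255), nearly on the pointer's extension. In the scene crop the near bar hides part of the clip, so I'll cross-check numerically with a shift-corrected scene camera.

Run:
```python
from ang import *
print("o4",orange(4))
im=cv2.imread("pics/scene0.png").astype(float)
def cen(im,pred,rad,f):
    u,v=pred.astype(int); s=im[v-rad:v+rad+1,u-rad:u+rad+1]; w=f(s); Y,X=np.mgrid[v-rad:v+rad+1,u-rad:u+rad+1]; return np.array([(X*w).sum(),(Y*w).sum()])/w.sum()
o=cen(im,proj("scene",[[.587,.170,.07]])[0]+[1,3],7,lambda s:np.clip(s[...,2]-s[...,0]-90,0,None))
print("orange px scene0",o)
# shift: fit disc outline r=.102 z=.066 & ring inner window? use white corner screws of base: skip; use ring edge fit in image shift
g=cv2.cvtColor(cv2.imread("pics/scene0.png"),cv2.COLOR_BGR2GRAY)
A=np.linspace(0,2*np.pi,360,endpoint=False)
def smp(q,z,d):
    uv=(proj("scene",np.c_[C[0]+q*np.cos(A),C[1]+q*np.sin(A),0*A+z])+d).astype(np.float32); return cv2.remap(g,uv[:,:1],uv[:,1:],cv2.INTER_LINEAR).ravel().astype(float)
sc=[(np.clip(smp(.0745,.078,(i,j))-smp(.0795,.078,(i,j)),0,80).mean(),i,j) for i in np.arange(-1,4,.1) for j in np.arange(-1,5,.1)]
b=max(sc); print(b); d=np.array(b[1:])
for z in(.068,.07,.072,.074):
    for th in(1.03,1.06,1.09): print(z,th,proj("scene",[[C[0]+.0932*np.cos(th),C[1]+.0932*np.sin(th),z]])[0]+d-o)
# pointer in scene4 
im4=cv2.imread("pics/scene4.png").astype(float)
for nm,q,z in(("inner",.070,.078),("outer",.0835,.0723)):
  for th in(1.0,1.05,1.1): print(nm,th,np.round(proj("scene",[[C[0]+q*np.cos(th),C[1]+q*np.sin(th),z]])[0]+d,1))
u,v=proj("scene",[[.584,.163,.072]])[0].astype(int); print("crop origin",u-30,v-22)
```

```text
o4 (np.float64(1.0654105816055854), np.float64(0.09479924247423226))
orange px scene0 [379.20238095 209.56349206]
(np.float64(65.375), np.float64(0.9999999999999996), np.float64(1.3999999999999995))
0.068 1.03 [-0.69197136  0.66959219]
0.068 1.06 [-0.56533723  0.127802  ]
0.068 1.09 [-0.46818982 -0.41604409]
0.07 1.03 [-0.63637479  0.09826694]
0.07 1.06 [-0.50972612 -0.4430517 ]
0.07 1.09 [-0.41258886 -0.98642354]
0.072 1.03 [-0.58068709 -0.47399482]
0.072 1.06 [-0.45402399 -1.01483964]
0.072 1.09 [-0.35689704 -1.55773495]
0.074 1.03 [-0.52490803 -1.04719539]
0.074 1.06 [-0.39823063 -1.5875641 ]
0.074 1.09 [-0.30111415 -2.12998061]
inner 1.0 [370.6 206.6]
inner 1.05 [370.8 205.9]
inner 1.1 [371.  205.2]
outer 1.0 [375.1 209. ]
outer 1.05 [375.3 208.2]
outer 1.1 [375.5 207.4]
crop origin 345 184
```

Run:
```python
from ang import *
for n in("top","scene"):
  for i in range(2):
    vision.snapshot(n); o={}
    for t in("pointer","orange_mark","post_top","ring_centre"):
        o[t]=[(np.round(d["at"],4).tolist(),d["score"],round(float(np.arctan2(d["at"][1]-C[1],d["at"][0]-C[0])),3)) for d in models.mark_of(t,n)[:1]]
    print(n,o)
print(telemetry.current_t())
```

```text
top {'pointer': [([0.5886, 0.1649, 0.0741], 0.86, 1.026)], 'orange_mark': [([0.5831, 0.1639, 0.0697], 0.4, 1.074)], 'post_top': [([0.6012, 0.1923, 0.1179], 0.74, 1.054)], 'ring_centre': [([0.5458, 0.084, 0.0719], 0.7, -0.707)]}
top {'pointer': [([0.5909, 0.1659, 0.0748], 0.7, 1.01)], 'orange_mark': [([0.5832, 0.1649, 0.0698], 0.53, 1.079)], 'post_top': [([0.6012, 0.1941, 0.1191], 0.82, 1.062)], 'ring_centre': [([0.5422, 0.0861, 0.0719], 0.98, -1.228)]}
scene {'pointer': [([0.583, 0.1628, 0.071], 0.96, 1.069)], 'orange_mark': [], 'post_top': [([0.5843, 0.164, 0.0746], 0.64, 1.063)], 'ring_centre': [([0.54, 0.0883, 0.0721], 0.79, 2.702)]}
scene {'pointer': [([0.5866, 0.16, 0.0744], 0.61, 1.016)], 'orange_mark': [], 'post_top': [([0.6043, 0.1945, 0.1186], 0.82, 1.041)], 'ring_centre': []}
21.9417
```

Run:
```python
import cv2
a=cv2.imread("pics/scene0z.png")
im=cv2.imread("pics/scene0.png"); im4=cv2.imread("pics/scene4.png")
s=[cv2.resize(i[190:226,350:395],None,fx=8.5,fy=8.5,interpolation=cv2.INTER_NEAREST) for i in(im,im4)]
cv2.imwrite("pics/cmp.png",cv2.hconcat(s))
```

```text
[ WARN:0@0.021] global loadsave.cpp:275 findDecoder imread_('pics/scene0z.png'): can't open/read file: check file path/integrity
```

View pics/cmp.png

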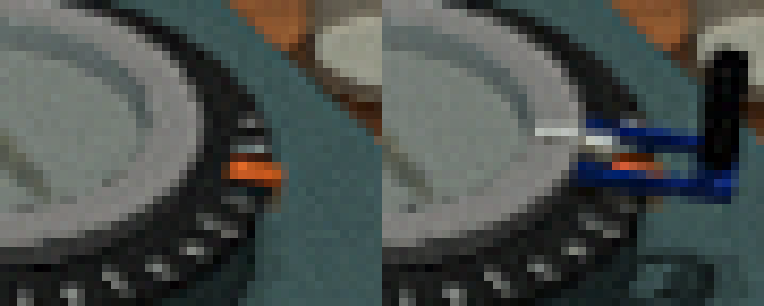

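The left half (start) shows the clip at (255,172). The right half shows the raised lever frame covering its lower part, so the scene offset is parallax. The top view and the networks both say about 0.015 rad remains, so I'll nudge once more and re-check.

Run:
```python
from look import *
from ang import *
a=.78
r.move_to(pos(a,.17),rot(a)); r.move_l(pos(a),vel=.12)
for a in (.87,.90,.927): r.move_l(pos(a),rot(a),vel=.05,guard=12)
r.hold(.1); print(telemetry.current_ee_pos(),pos(.927))
a=.79
r.move_l(pos(a),rot(a),vel=.1); r.move_l(pos(a,.17),vel=.15)
r.move_to(np.array([.511,-.049,.13]),rot(-.2)); look(5)
print(orange(0),orange(5),pointer(5))
for i in range(2):
  vision.snapshot("top"); print([(t,np.round(models.mark_of(t,"top")[0]["at"],4)) for t in("pointer","post_top","orange_mark")])
```

```text
[0.61523344 0.18498175 0.11211349] [0.61492881 0.18507839 0.112     ]
26.4833
(np.float64(1.061750390289595), np.float64(0.0931725226367965)) (np.float64(1.060479514613779), np.float64(0.09477261221294363)) [np.float64(1.0642277477477482), np.float64(1.0619118206385751)]
[('pointer', array([0.584 , 0.1616, 0.0751])), ('post_top', array([0.5998, 0.1964, 0.1167])), ('orange_mark', array([0.5837, 0.1623, 0.07  ]))]
[('pointer', array([0.5882, 0.1668, 0.0741])), ('post_top', array([0.5995, 0.1932, 0.1198])), ('orange_mark', array([0.5802, 0.1645, 0.0681]))]
```

View pics/top5z.png

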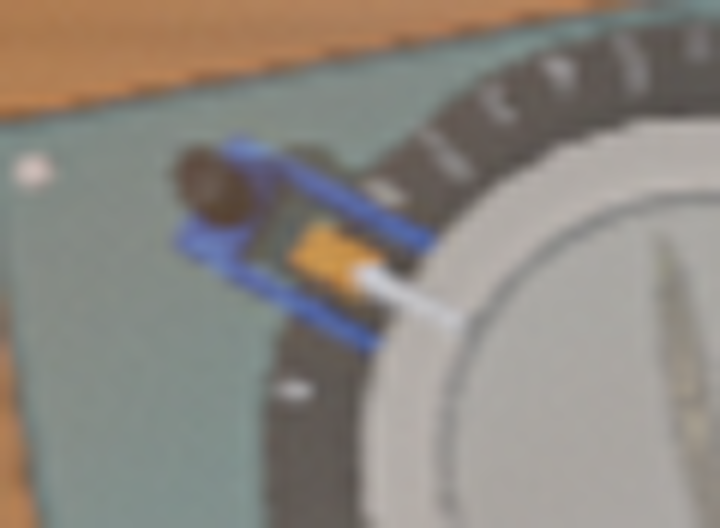

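View pics/scene5.png

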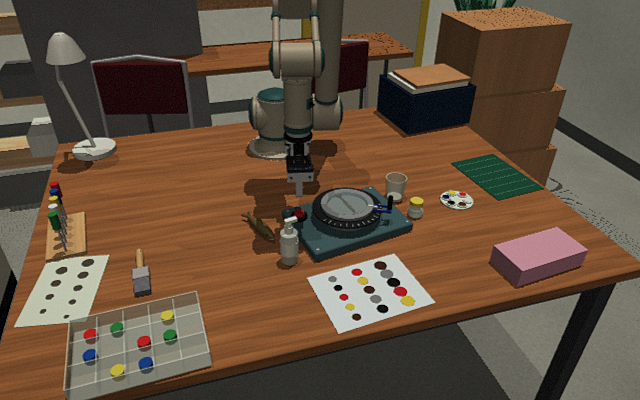

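Ring set: the pointer reads 1.063 rad and the clip 1.061, and the top crop shows the line running into the middle of the clip at (330,258). Now I'll press the button.

Run:
```python
from look import *
from ang import *
B=np.array([.511,-.049])
r.move_l(np.array([*B,.088]),vel=.1); f0=telemetry.current_wrist_force()
z=.088
hit=r.move_l(np.array([*B,.065]),vel=.02,guard=9)
print(hit,telemetry.current_ee_pos()[2]-.025,telemetry.current_wrist_force()-f0)
z=telemetry.current_ee_pos()[2]
r.hold(.3); print(telemetry.current_ee_pos()[2]-.025,telemetry.current_wrist_force()-f0,telemetry.current_t())
```

```text
True 0.04626526647308927 [-0.52193748  0.61839983  3.51531302]
0.0462393440009931 [-1.32532823  1.73450291  5.18012704] 28.5833
```

Run:
```python
from h import *
B=np.array([.511,-.049]); T=telemetry
for z in(.0707,.0702,.0697,.0692,.0687):
    r.move_l(np.array([*B,z]),vel=.01); r.hold(.1)
    f=np.mean([T.current_wrist_force()[2] for _ in range(3)]); print(z-.025,T.current_ee_pos()[2]-.025,f,T.current_t())
    if f>14: break
```

```text
0.0457 0.04621426073793917 7.175924657691387 28.9333
0.0452 0.046146454550323075 10.17057391568483 29.2833
0.0447 0.0461010398693164 13.259688860165431 29.6333
0.044199999999999996 0.04602725178482756 16.02152253413993 29.9833
```

The tip has stopped at 46 mm while the force rises to 16 N, so the button is on its stop. I'll release it, retreat, check and hand in.

Run:
```python
from look import *
from ang import *
B=np.array([.511,-.049])
r.move_l(np.array([*B,.18]),vel=.1)
r.move_to(np.array([.36,-.22,.23]),rot(-.2)); look(6)
print(orange(0),orange(6),pointer(6))
print([(t,[np.round(d["at"],4) for d in models.mark_of(t,"top")[:1]]) for t in("lamp_button_top","spray_bottle","brush_cup","paint_jar")],telemetry.current_t())
```

```text
32.2667
(np.float64(1.061750390289595), np.float64(0.0931725226367965)) (np.float64(1.0606451737950642), np.float64(0.0947708683292415)) [np.float64(1.063896373056995), np.float64(1.0620067303409713)]
[('lamp_button_top', [array([ 0.508 , -0.0496,  0.0508])]), ('spray_bottle', [array([ 0.6575, -0.1124,  0.0022])]), ('brush_cup', [array([0.4513, 0.2818, 0.0005])]), ('paint_jar', [array([0.5576, 0.3087, 0.0015])])] 32.4667
```

View pics/top6.png

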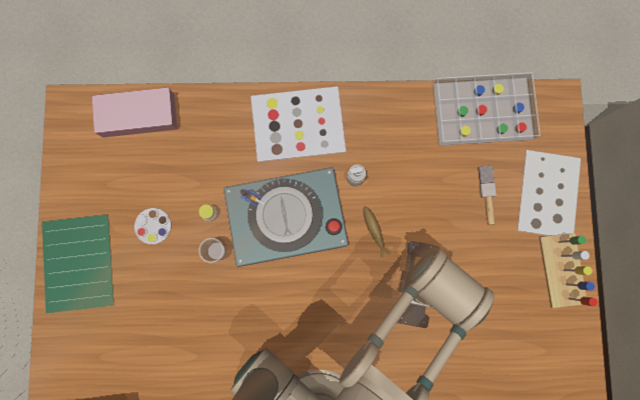

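The top view shows the lever on the mark at (250,198), the button up at (334,227), and the bottle, cup, jar, fish and palette in their original places.

```bash
python3 -c "
from plant import r
r.hold(.2); print(r.sign_off())"
```

```text
the job is handed in; nothing more can be done
None
```

The ring is set to the orange mark, the lamp button was pressed fully down and came back up, and I handed the job in at about 32.7 s of the 48 s allowed.

- **Ring:** I pushed the post round in three passes with closed fingertips, without gripping it. In the top view the pointer last read 1.063 rad and the mark 1.061 rad. Both readings stayed the same after the button press.
- **Button:** I pressed it only after the ring was set. The fingertips stopped at 46 mm while the force rose to 16 N, so it was on its stop. After I let go, a network put its top at about 51 mm, the same as before within its accuracy.
- **Other things:** The last top picture shows the bystanders in their original places. The arm is clear of everything.
- **Checks that disagreed:** The scene camera was about 2 px off the top view. In it the mark looked slightly clockwise of the pointer on the second pass, which I put down to calibration and the raised lever frame. The networks' pointer positions scattered by a few millimetres, so I relied on the top camera for the final setting.

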